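Load the drawer-front and drawer-back magazines

TASK

Load the two gravity-feed magazines for the next two drawers: both white drawer fronts go into the longer magazine and both bare plywood drawer backs into the shorter one, each lying flat and face up, square between the guides. The deep drawer is built first and the bottom board feeds out first, so in each magazine the broader board goes in first, down on the bed rails, and the narrower one lies flat on top of it. Leave the staple gun, the drink can and the carton where they are.

Things in the scene. Friction and masses are not known exactly. Their poses are not given: they have to be found in the camera images.
- deep_front_mid (a point): Centre (half-way up) of the larger (deep-drawer) drawer front: 160 mm long (its y axis), 66 mm broad (x axis), 18 mm thick (z axis, up), painted white, with a raised frame 13 mm wide round a panel sunk 5 mm (its underside is flat). It starts lying flat on the bench, face up, and can be gripped across its breadth at mid-length; it is the same either end round.
- low_front_mid (a point): Centre (half-way up) of the smaller (low-drawer) drawer front: 160 mm long (its y axis), 42 mm broad (x axis), 18 mm thick (z axis, up), painted white, with a raised frame 13 mm wide round a panel sunk 5 mm (its underside is flat). It starts lying flat on the bench, face up, and can be gripped across its breadth at mid-length; it is the same either end round.
- deep_back_mid (a point): Centre (half-way up) of the larger (deep-drawer) drawer back: 120 mm long (its y axis), 54 mm broad (x axis), 15 mm thick (z axis, up), bare plywood, plain flat faces and striped edges. It starts lying flat on the bench, face up, and can be gripped across its breadth at mid-length; it is the same either end round.
- low_back_mid (a point): Centre (half-way up) of the smaller (low-drawer) drawer back: 120 mm long (its y axis), 32 mm broad (x axis), 15 mm thick (z axis, up), bare plywood, plain flat faces and striped edges. It starts lying flat on the bench, face up, and can be gripped across its breadth at mid-length; it is the same either end round.
- front_magazine: Longer magazine, fixed. Origin: bench level, chamber centre; y along boards, z up. Chamber 170 (y) x 76 mm (x) for 160 mm boards; board lies on 2 rails along x, tops 20 mm above bench, at its ends, open between them down to 6 mm. Aluminium guides 72 mm high, then flared out 10 mm to 82. Both x sides open for 138 mm mid-length for fingers. Outfeed slot 22 mm at -x; pusher and cylinder at x over 74, 51 mm high.
- back_magazine: Shorter magazine, fixed. Origin: bench level, chamber centre; y along boards, z up. Chamber 130 (y) x 64 mm (x) for 120 mm boards; board lies on 2 rails along x, tops 20 mm above bench, at its ends, open between them down to 6 mm. Aluminium guides 72 mm high, then flared out 10 mm to 82. Both x sides open for 98 mm mid-length for fingers. Outfeed slot 19 mm at -x; pusher and cylinder at x over 68, 51 mm high.
- staple_gun: Bystander: an air staple gun lying on its side, about 195 x 220 mm, up to 48 mm high. Origin on the bench, under the middle of its head.
- drink_can: Bystander: a full green drink can, 66 mm in diameter, 118 mm high, standing. Origin at the centre of its underside.
- staple_carton: Bystander: a closed carton of staples, 75 x 115 x 42 mm. Origin at the centre of its underside.
Mind the look-alikes: they are no part of the job. What is shaped like the part that bears deep_front_mid but purple or red is not meant.

How it is judged:
At the end, for the whole second after the job is handed in: In the longer magazine the larger front on the rails, the smaller on it; in the shorter the larger back on the rails, the smaller on it: each flat, face up, within 4 mm of its height, 0.22 rad of square, 12 mm of centre lengthwise and 13 mm (narrower boards 18) across; released, at rest (x of deep_front_mid in the frame of front_magazine between -0.013 and 0.013 m and y of deep_front_mid in the frame of front_magazine between -0.012 and 0.012 m and z of deep_front_mid in the frame of front_magazine between 0.025 and 0.033 m and angle between each of deep_front_mid, low_front_mid, deep_back_mid, low_back_mid's own z axis and vertical below 0.08 rad and angle between the y axis of each of deep_front_mid, low_front_mid and the y axis of front_magazine, either way round below 0.22 rad and x of low_front_mid in the frame of front_magazine between -0.018 and 0.018 m and y of low_front_mid in the frame of front_magazine between -0.012 and 0.012 m and z of low_front_mid in the frame of front_magazine between 0.043 and 0.051 m and x of deep_back_mid in the frame of back_magazine between -0.013 and 0.013 m and y of deep_back_mid in the frame of back_magazine between -0.012 and 0.012 m and z of deep_back_mid in the frame of back_magazine between 0.0235 and 0.0315 m and angle between the y axis of each of deep_back_mid, low_back_mid and the y axis of back_magazine, either way round below 0.22 rad and x of low_back_mid in the frame of back_magazine between -0.018 and 0.018 m and y of low_back_mid in the frame of back_magazine between -0.012 and 0.012 m and z of low_back_mid in the frame of back_magazine between 0.0385 and 0.0465 m and linear speed of each of deep_front, low_front, deep_back, low_back below 0.02 m/s); the robot touches nothing.
It fails at once if the staple gun is shoved more than 30 mm (distance of staple_gun from where it was at the start of the episode above 0.03 m).
It fails at once if the drink can is shoved more than 30 mm (distance of drink_can from where it was at the start of the episode above 0.03 m).
It fails at once if the staple carton is shoved more than 30 mm (distance of staple_carton from where it was at the start of the episode above 0.03 m).
It also fails if it takes over 115 s, if anything falls off the work surface, if the arm or the gripper's body presses on something with over 40 N, if the wrist force passes 120 N, or if a joint passes its speed limit or range.

ROBOT

A 7-joint arm with a two-finger parallel gripper is mounted at the origin on the work surface. World frame = base frame: x ahead of the robot, y to its left, z up, the work surface at z = 0. Lengths are in m, angles in rad, forces in N, time in s.
With the tool pointing down it reaches from about 0.425 to 0.925 m from the base axis. Payload 6.8 kg.
Tool frame: the origin (TCP) lies at the very end of the fingers, on their centre line; the grasp point (between the pads) lies 19 mm behind it; z points along the fingers, y is the line along which they close (so a half turn about z gives the same grasp; the last joint's range is limited). The gripper opens to 85 mm and grips with 20 to 120 N. Pads are 22 mm wide; open, the fingers measure 114 mm over their backs; the gripper's body (76 mm by 85 mm) begins 54 mm behind the grasp point. The pads swing forward as they close: fully open they stand 13 mm farther back than shut.
Start: joints at [1.075, 0.477, 0.022, 1.555, -0.011, 1.109, -0.083], TCP at [0.255, -0.625, 0.231] pointing down, gripper open.
Joint ranges: [-2.96, 2.96], [-0.34, 2.1], [-1.41, 1.46], [0.24, 2.44], [-1.37, 4.51], [0.17, 1.92], [-2.96, 2.96]. Speed limits (rad/s): [2.39, 2.39, 3.14, 3.14, 3.14, 3.14, 3.14].

INTERFACE

Orientations are given as a rotation vector (axis times angle).
In Python, from bench import monitor, optics, r gives the robot as it stands.
- The arm moves only by the shell command python3 -m crank 'ROWS' [OPENING] [FORCE]. ROWS is JSON, a list of rows, each a list of 2 entries, a list of its own where there are three numbers: the shift along the tool's x, y, z in cm, then the turn, a rotation vector about the tool's x, y, z in rad. A call has 1 to 5 rows; each row shifts and turns the commanded pose from where the row before left it, along the tool's axes as they then stand; what a row does not reach is not made up. A row lasts 1/10 s, in which the tool goes at most 50 mm and 8.59 degrees, less where a joint would pass 70% of its speed; a pose out of reach is approached as far as the arm can. A call is refused whole if a number of a shift passes 5 or a number of a turn 0.15, either way. A call with a gripper value outside its range is refused whole. OPENING is the finger opening in cm, from 0 to 8.54, set as the call begins (- or left out, the last holds). The fingers move at their own pace and stop on an object; FORCE is the grip in N (left out, the last holds). Time passes only in rows, so rows that do not move let the fingers close. It gives the time, the measured TCP pose, the force, the opening and the grip force at its end, in the units of the state.
- monitor.get_obs(): the state, without advancing time (a new reading comes with each control period).
- optics.grab_frame(name): name is "scene" or "top"; returns (picture, depth): 480x640x3 uint8, red, green, blue; 480x640 float32, m along the optical axis (not along the pixel's ray), 0 where there is no reading.
- optics.camera_model(name): a dict with "vertical_fov" (degrees; the focal length in pixels is half the picture's height over the tangent of half this angle, whatever the lens; pixels are square), "cx", "cy" (the principal point, pixels), "D" ([k1, k2, p1, p2, k3] as OpenCV has them; the pictures are not rectified), "R" (3x3) and "t" (3): a world point X has camera coordinates R X + t. Camera axes: x right, y down, z forward; pixel columns grow to the right and rows downward; lengths in m; the calibration is good to about 2 mm. A picture is of the moment at which its call begins. camera_model takes no time and is no camera call.
- r.hand_in(): hands the job in; it is judged then, once.
The state is a dict: "clock": time; "joints": joint angles; "qvel": joint speeds; "tau": joint torques, N m; "tcp_pos": TCP position; "orientation": TCP orientation; "contact_force": force on the tool from outside, world axes, zero at the start; "moment": the same for the moment, N m; "grip_width": finger opening in m; "gripper_force": force on a finger pad.
Only numpy, scipy, OpenCV 4.12 (cv2) and the standard library are available. Lean on these libraries where they do the work, as an engineer would, in place of code of your own. Each camera call takes 0.05 s, during which the arm holds its last target. There are 200 camera calls.

## Working session

There is one attempt and no reset: what is moved stays moved. The work goes in short steps, Python scripts to look and compute and a shell command to move; the robot and the scene stay as the last step left them, time stands still between calls to the robot, and variables do not carry over. Pictures are saved under pics/ and viewed, at most 14 in all, crops included, and the job is handed in when it is done.

```bash
ls; mkdir -p pics; python3 - <<'E'
from bench import monitor, optics, r
import cv2,numpy as np
print(monitor.get_obs())
for n in("scene","top"):
    p,d=optics.grab_frame(n); np.savez(f"{n}0.npz",p=p,d=d)
    cv2.imwrite(f"pics/{n}0.png",p[:,:,::-1]); print(n,optics.camera_model(n))
E
```

```text
pics
{'clock': 0.0, 'joints': array([ 1.07488557,  0.47781964,  0.02235448,  1.55645155, -0.01152145,
        1.10930341, -0.08306671]), 'qvel': array([-5.42408292e-04, -9.54577118e-05,  1.40510456e-04, -6.09959791e-04,
       -6.50837387e-04, -8.61601397e-04,  5.58428403e-04]), 'tau': array([-1.33371987e-04, -5.96449900e+01,  1.60761058e+00, -2.81192923e+01,
        1.24613161e-02,  9.38696845e-03,  8.71156203e-06]), 'tcp_pos': array([ 0.25501787, -0.62432971,  0.23031286]), 'orientation': array([-3.08094991e+00, -6.05066085e-01,  7.53894856e-04]), 'contact_force': array([ 0.56804412,  0.50073022, -0.5505029 ]), 'moment': array([ 0.01677443,  0.02809278, -0.01400289]), 'gripper_force': 0.0, 'grip_width': 0.08501759222001878}
scene {'vertical_fov': 49.16843943095317, 'cx': 328.78248363405777, 'cy': 236.89915003809398, 'D': array([-0.09776502,  0.        ,  0.        ,  0.        ,  0.        ]), 'R': array([[ 0.83762501,  0.54610771, -0.01227668],
       [ 0.31551093, -0.50203565, -0.80524099],
       [-0.44591165,  0.67061656, -0.59282057]]), 't': array([-0.44981066, -0.07103245,  1.51400835])}
top {'vertical_fov': 44.19162742910083, 'cx': 325.66252186840217, 'cy': 241.5784107304652, 'D': array([-0.18465719,  0.        ,  0.        ,  0.        ,  0.        ]), 'R': array([[ 0.05598844, -0.99842657, -0.00310982],
       [-0.97755157, -0.05418365, -0.20361005],
       [ 0.20312119,  0.01443982, -0.97904713]]), 't': array([0.03411002, 0.50689648, 1.41951787])}
```

View pics/top0.png

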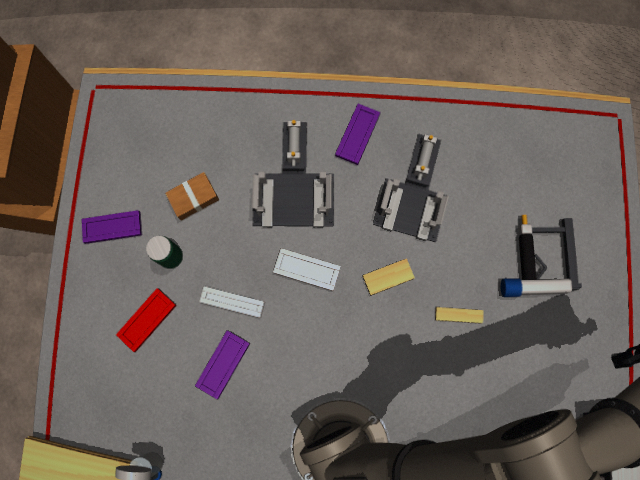

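View pics/scene0.png

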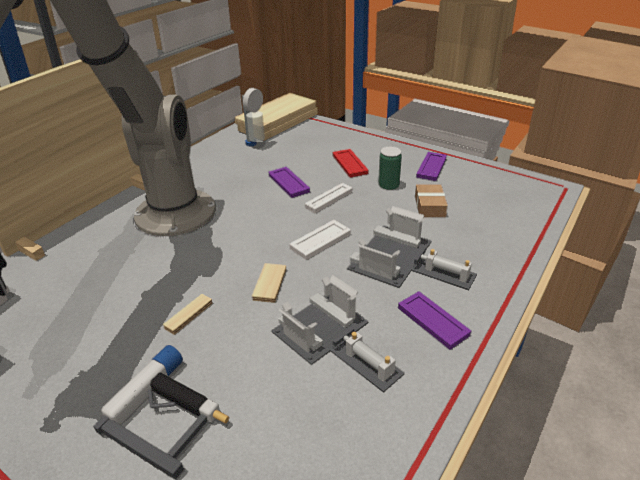

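The top view shows the white deep front at (307,269), white low front at (231,302), ply deep back at (388,277) and low back at (459,315). The front magazine is at (292,198) and the back magazine at (410,208), both with cylinders towards +x. Next I measure them.

```bash
cat > h.py <<'E'
from bench import monitor, optics, r
import cv2,numpy as np
from scipy.spatial.transform import Rotation as Ro
def cam(n):
    m=optics.camera_model(n); f=240/np.tan(np.radians(m["vertical_fov"]/2))
    return np.array([[f,0,m["cx"]],[0,f,m["cy"]],[0,0,1]]),m["D"],np.array(m["R"]),np.array(m["t"])
def onplane(n,uv,z):
    K,D,R,t=cam(n); p=cv2.undistortPoints(np.float64(uv).reshape(-1,1,2),K,D).reshape(-1,2)
    d=np.c_[p,np.ones(len(p))]@R; c=-R.T@t
    return c+d*((z-c[2])/d[:,2])[:,None]
def cloud(n,d):
    K,D,R,t=cam(n); v,u=np.nonzero(d>0)
    p=cv2.undistortPoints(np.float64(np.c_[u,v]).reshape(-1,1,2),K,D).reshape(-1,2)
    z=d[v,u]; P=(np.c_[p*z[:,None],z]-t)@R
    W=np.full(d.shape+(3,),np.nan); W[v,u]=P; return W
def rect(P):  # centre, long-axis yaw, sizes (mm)
    (c,s,a)=cv2.minAreaRect(np.float32(P[:,:2]*1000)); 
    if s[0]<s[1]: s=s[::-1]; a+=90
    a=(a+90)%180-90   # long-axis angle from world x
    return np.array(c)/1000,a,s
def board(n,p,lo,hi,seed,z):
    m=cv2.inRange(cv2.cvtColor(p,cv2.COLOR_RGB2HSV),lo,hi)
    m=cv2.morphologyEx(m,cv2.MORPH_CLOSE,np.ones((5,5),np.uint8))
    cs=cv2.findContours(m,0,cv2.CHAIN_APPROX_NONE)[0]
    c=max((c for c in cs if cv2.contourArea(c)>60),key=lambda c:cv2.pointPolygonTest(c,seed,True))
    return rect(onplane(n,c.reshape(-1,2),z))
WH=((0,0,165),(179,40,255)); PLY=((15,70,120),(35,255,255))
def go(x,y,z,a=None):
    """a: wanted world angle of tool y (deg); prints turn about tool z and shift (cm) in final tool axes"""
    o=monitor.get_obs(); R=Ro.from_rotvec(o["orientation"]); M=R.as_matrix()
    cur=np.degrees(np.arctan2(M[1,1],M[0,1])); th=0
    if a is not None: th=-np.radians((a-cur+90)%180-90)
    R2=R*Ro.from_rotvec([0,0,th]); s=R2.inv().apply(np.array([x,y,z])-o["tcp_pos"])*100
    print("t",round(o["clock"],2),"tcp",o["tcp_pos"].round(4),"ycur",round(cur,1),"tilt",M[:2,2].round(3),"j7",o["joints"][6].round(2),"turn",round(th,3),"shift",s.round(2),"w",o["grip_width"].round(4),"gf",round(o["gripper_force"],1),"F",o["contact_force"].round(1))
E
python3 - <<'E'
from h import *
for n,S in (("top",[(307,269),(231,302),(388,277),(459,315)]),("scene",[(320,239),(330,197),(270,282),(188,314)])):
    q=np.load(f"{n}0.npz"); p,d=q["p"],q["d"]; W=cloud(n,d)
    for s,c,z in zip(S,(WH,WH,PLY,PLY),(.018,.018,.015,.015)):
        print(n,s,*board(n,p,*c,s,z),"depth pt",W[s[1],s[0]].round(4))
    for nm,b in (("F",(0.46,.73,-.05,.25)),("B",(0.4,.73,-.4,-.10))):
        if n=="top":
            X=W.reshape(-1,3); k=(X[:,2]>.062)&(X[:,2]<.1)&(X[:,0]>.45)&(X[:,0]<.8)&(X[:,1]>b[2])&(X[:,1]<b[3])
            P=X[k]; print(nm,len(P),rect(P),P.min(0),P.max(0),np.median(P[:,2]))
q=np.load("top0.npz"); cv2.imwrite("pics/c1.png",cv2.resize(q["p"][110:250,230:460,::-1],None,fx=3.4,fy=3.4,interpolation=2))
E
```

```text
top (307, 269) [0.43849652 0.10731071] 76.21724700927734 (158.48472595214844, 64.09124755859375) depth pt [0.4388 0.1061 0.0133]
top (231, 302) [0.34468082 0.29178809] 79.48644256591797 (157.12649536132812, 40.07561492919922) depth pt [0.3432 0.2916 0.0183]
top (388, 277) [ 0.43125696 -0.09992621] -66.16825485229492 (123.13243103027344, 55.62525939941406) depth pt [ 0.4291 -0.0995  0.0168]
top (459, 315) [ 0.34292981 -0.28462039] 89.1417007446289 (120.99553680419922, 33.9791259765625) depth pt [ 0.3414 -0.2818  0.0207]
F 506 (array([0.65107758, 0.15638593]), -86.93863534927368, (193.4833221435547, 159.7798309326172)) [0.56752273 0.0559185  0.06217185] [0.73081863 0.24996817 0.0938349 ] 0.07901569623947291
B 318 (array([ 0.66886273, -0.16164687]), 12.21340274810791, (241.63291931152344, 123.93463134765625)) [ 0.55405638 -0.23439732  0.06208906] [ 0.79918689 -0.10009222  0.09163501] 0.07956150327981898
scene (320, 239) [0.36674957 0.09606635] 89.98917388916016 (1342.2496337890625, 1216.52001953125) depth pt [0.443  0.1023 0.0148]
scene (330, 197) [0.36674957 0.09606635] 89.98917388916016 (1342.2496337890625, 1216.52001953125) depth pt [0.3574 0.2824 0.0205]
scene (270, 282) [ 0.43575092 -0.10418527] -65.30122947692871 (131.1787567138672, 53.95479202270508) depth pt [ 0.4379 -0.1028  0.0147]
scene (188, 314) [ 0.34485977 -0.28475687] -88.96670520305634 (126.44799041748047, 33.693397521972656) depth pt [ 0.3502 -0.2869  0.0148]
```

View pics/c1.png

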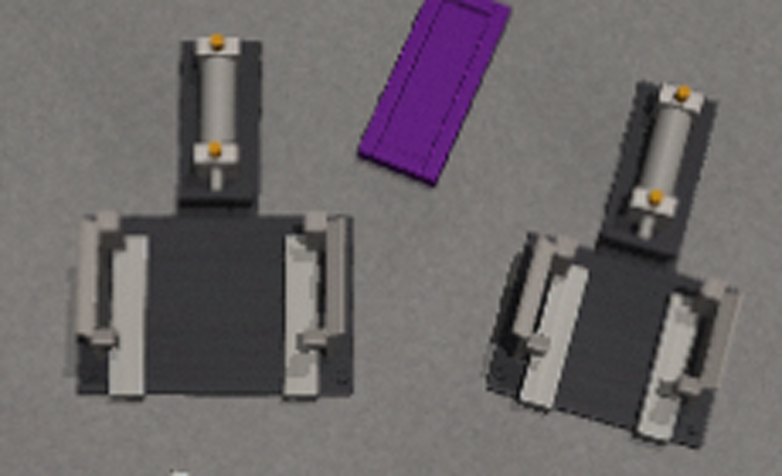

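```bash
python3 - <<'E'
from h import *
q=np.load("top0.npz"); W=cloud("top",q["d"]); K,D,R,t=cam("top"); print("cam",(-R.T@t).round(3))
S=3.4; crop=lambda L:np.array(L)/S+[230-.5+.5/S,110-.5+.5/S]
for nm,seed,base,tops,cyl in (("F",(292,198),[(77,394),(352,396),(353,216),(80,215)],[(88,216),(88,338),(334,338),(336,216)],[(216,150),(216,42)]),("B",(410,208),[(487,390),(700,447),(742,285),(531,233)],[(540,238),(518,334),(712,386),(737,288)],[(655,197),(683,93)])):
    print(nm,"base",rect(onplane("top",crop(base),.006)), "base corners",onplane("top",crop(base),.006)[:,:2].round(3).tolist())
    u,v=seed; w=W[v-45:v+45,u-50:u+50]; m=((w[...,2]>.066)&(w[...,2]<.1)).astype(np.uint8)
    k,l,st,_=cv2.connectedComponentsWithStats(m)
    for i in range(1,k):
        if st[i,4]>30: P=w[l==i]; print(" comp",st[i].tolist(),rect(P),np.median(P[:,2]).round(4))
    c=onplane("top",crop(cyl),.045); dd=c[1]-c[0]; print(" cyl yaw",np.degrees(np.arctan2(dd[1],dd[0])),c[:,:2].round(4).tolist())
E
```

```text
cam [0.205 0.041 1.493]
F base (array([0.62226074, 0.15545624]), -87.26709842681885, (212.59213256835938, 143.6047821044922)) base corners [[0.546, 0.255], [0.556, 0.046], [0.699, 0.053], [0.689, 0.265]]
 comp [9, 18, 14, 40, 278] (array([0.61889594, 0.23893478]), 3.092895030975342, (104.34011840820312, 30.289573669433594)) 0.0794
 comp [77, 18, 12, 40, 247] (array([0.62776709, 0.07196127]), 3.1060707569122314, (104.20230102539062, 27.29522705078125)) 0.0798
 cyl yaw 4.0513319551058355 [[0.7334, 0.1596], [0.8223, 0.1659]]
B base (array([ 0.61350409, -0.15402884]), 77.85881042480469, (170.7140350341797, 133.86959838867188)) base corners [[0.566, -0.057], [0.531, -0.221], [0.661, -0.252], [0.693, -0.086]]
 comp [20, 15, 20, 35, 242] (array([ 0.62628796, -0.09007231]), -12.997856140136719, (92.44815063476562, 29.448808670043945)) 0.0794
 comp [70, 28, 18, 35, 254] (array([ 0.59698706, -0.21414575]), -11.240577697753906, (89.05654907226562, 29.847753524780273)) 0.0802
 cyl yaw -13.463907318329229 [[0.7149, -0.1764], [0.8013, -0.1971]]
```

```bash
python3 - <<'E'
from h import *
go(.432,-.101,.11,23.8)
E
```

```text
Traceback (most recent call last):
  File "h.py", line 34, in go
    print("t",round(o["clock"],2),"tcp",o["tcp_pos"].round(4),"ycur",round(cur,1),"tilt",M[:2,2].round(3),"j7",o["joints"][6].round(2),"turn",round(th,3),"shift",s.round(2),"w",o["grip_width"].round(4),"gf",round(o["gripper_force"],1),"F",o["contact_force"].round(1))
                                                                                                                                                                                 ^^^^^^^^^^^^^^^^^^^^^
AttributeError: 'float' object has no attribute 'round'
```

```bash
sed -i 's/o\["grip_width"\].round(4)/round(o["grip_width"],4)/;s/o\["contact_force"\].round(1)/np.round(o["contact_force"],1)/' h.py
python3 - <<'E'
from h import *
go(.432,-.101,.11,23.8)
E
```

```text
t 0.1 tcp [ 0.255  -0.6244  0.2304] ycur -67.8 tilt [-0.001  0.002] j7 -0.08 turn 1.543 shift [-40.73 -37.31  12.11] w 0.0853 gf 0.0 F [0.3 0.2 0.5]
```

```bash
python3 -m crank '[[[0,0,0],[0,0,0.14]],[[0,0,0],[0,0,0.14]],[[0,0,0],[0,0,0.14]],[[0,0,0],[0,0,0.14]],[[0,0,0],[0,0,0.14]]]' 8.5 40 >/dev/null
python3 -m crank '[[[0,0,0],[0,0,0.14]],[[0,0,0],[0,0,0.14]],[[0,0,0],[0,0,0.14]],[[0,0,0],[0,0,0.14]],[[0,0,0],[0,0,0.14]]]' >/dev/null
python3 -m crank '[[[0,0,0],[0,0,0.14]],[[-3.4,-3.1,0.5],[0,0,0]],[[-3.4,-3.1,0.5],[0,0,0]],[[-3.4,-3.1,0.5],[0,0,0]],[[-3.4,-3.1,0.5],[0,0,0]]]'
python3 - <<'E'
from h import *
go(.432,-.101,.11,23.8)
E
```

```text
clock: 1.6
tcp_pos: [0.3135, -0.4482, 0.2107]
orientation: [-2.634, 1.711, 0.001]
contact_force: [1.4, -0.7, 0.8]
grip_width: 0.0848
gripper_force: 0.0
t 1.6 tcp [ 0.3135 -0.4482  0.2107] ycur -156.0 tilt [-0.     0.001] j7 -1.76 turn 0.003 shift [-26.98 -24.85  10.09] w 0.0848 gf 0.0 F [ 1.4 -0.7  0.8]
```

```bash
python3 -m crank '[[[0,0,0],[0,0,-0.149]],[[0,0,0],[0,0,-0.149]],[[0,0,0],[0,0,-0.149]],[[0,0,0],[0,0,-0.149]],[[0,0,0],[0,0,-0.149]]]' >/dev/null
python3 -m crank '[[[0,0,0],[0,0,-0.149]],[[0,0,0],[0,0,-0.149]],[[0,0,0],[0,0,-0.149]],[[0,0,0],[0,0,-0.149]],[[0,0,0],[0,0,-0.149]]]' >/dev/null
python3 -m crank '[[[0,0,0],[0,0,-0.149]],[[0,0,0],[0,0,-0.149]],[[0,0,0],[0,0,-0.149]],[[0,0,0],[0,0,-0.149]],[[0,0,0],[0,0,-0.149]]]' >/dev/null
python3 -m crank '[[[0,0,0],[0,0,-0.149]],[[0,0,0],[0,0,-0.149]],[[0,0,0],[0,0,-0.149]],[[0,0,0],[0,0,-0.149]],[[0,0,0],[0,0,-0.149]]]' >/dev/null
python3 -m crank '[[[0,0,0],[0,0,-0.149]],[[3.4,3.1,1.2],[0,0,0]],[[3.4,3.1,1.2],[0,0,0]],[[3.4,3.1,1.2],[0,0,0]],[[3.4,3.1,1.2],[0,0,0]]]' >/dev/null
python3 -m crank '[[[3.4,3.1,1.2],[0,0,0]],[[3.4,3.1,1.2],[0,0,0]],[[3.4,3.1,1.2],[0,0,0]],[[3.4,3.1,1.2],[0,0,0]],[[0,0,0],[0,0,0]]]' >/dev/null
python3 - <<'E'
from h import *
go(.432,-.101,.0,23.8)
p,d=optics.grab_frame("top"); print(*board("top",p,*PLY,(388,277),.015)); cv2.imwrite("pics/t1.png",p[::,:,::-1])
E
```

```text
t 4.6 tcp [ 0.4349 -0.0958  0.1144] ycur 23.8 tilt [-0.     0.003] j7 0.32 turn 0.001 shift [-0.39 -0.48 11.44] w 0.0852 gf 0.0 F [-0.8 -0.5 -0.2]
[ 0.42088919 -0.09215594] 22.95281410217285 (43.55721664428711, 42.8898811340332)
```

Above the deep back; descending with the correction.

```bash
python3 -m crank '[[[-0.4,-0.5,3],[0,0,0]],[[0,0,3.5],[0,0,0]],[[0,0,3],[0,0,0]],[[0,0,1.9],[0,0,0]],[[0,0,0],[0,0,0]]]'
python3 -m crank '[[[0,0,0],[0,0,0]],[[0,0,0],[0,0,0]],[[0,0,0],[0,0,0]],[[0,0,0],[0,0,0]],[[0,0,0],[0,0,0]]]' 4.5 60
python3 -m crank '[[[0,0,0],[0,0,0]],[[0,0,0],[0,0,0]],[[0,0,0],[0,0,0]]]'
```

```text
clock: 5.15
tcp_pos: [0.4284, -0.1093, -0.0006]
orientation: [-1.728, -2.619, 0.004]
contact_force: [-0.5, 0.4, 0.7]
grip_width: 0.0854
gripper_force: 0.0
clock: 5.65
tcp_pos: [0.4316, -0.1087, 0.0029]
orientation: [1.728, 2.621, 0.001]
contact_force: [-1.4, -0.2, 5.9]
grip_width: 0.0521
gripper_force: 62.1
clock: 5.95
tcp_pos: [0.4317, -0.1087, 0.0029]
orientation: [1.728, 2.621, 0.001]
contact_force: [-2.0, -1.1, 5.8]
grip_width: 0.0525
gripper_force: 62.1
```

```bash
python3 -m crank '[[[0,0,-2],[0,0,0]],[[0,0,-3],[0,0,0]],[[0,0,-4],[0,0,0.1]],[[0,0,-4],[0,0,0.14]],[[0,0,0],[0,0,0.14]]]' >/dev/null
python3 -m crank '[[[0,0,0],[0,0,0.14]],[[0,0,0],[0,0,0.12]],[[0,0,0],[0,0,0]]]' >/dev/null
python3 - <<'E'
from h import *
go(.611,-.160,.13,-12.9)
p,d=optics.grab_frame("scene"); cv2.imwrite("pics/s1.png",p[100:420,100:500,::-1])
E
```

```text
t 6.75 tcp [ 0.4309 -0.1082  0.1324] ycur -13.5 tilt [ 0.002 -0.001] j7 -0.24 turn -0.01 shift [-1.02 18.71  0.28] w 0.052 gf 63.7 F [-0.5  0.6 -0.6]
```

View pics/s1.png

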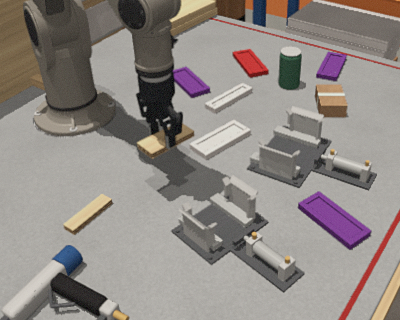

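The scene view shows the ply board level in the fingers at about (165,140) in the crop, with the magazine free. I move it over the magazine.

```bash
python3 -m crank '[[[-0.2,3,0],[0,0,0]],[[-0.2,4,0],[0,0,0]],[[-0.2,4,0],[0,0,0]],[[-0.2,4,0.1],[0,0,0]],[[-0.2,3.7,0.1],[0,0,-0.01]]]' >/dev/null
python3 -m crank '[[[0,0,0],[0,0,0]],[[0,0,0],[0,0,0]]]' >/dev/null
python3 - <<'E'
from h import *
go(.611,-.160,.025,-12.9)
for n,s in (("top",(408,205)),):
    p,d=optics.grab_frame(n); W=cloud(n,d); w=W[150:260,350:460]; q=p[150:260,350:460]
    m=cv2.inRange(cv2.cvtColor(q,cv2.COLOR_RGB2HSV),*PLY); P=onplane(n,np.argwhere(m)[:,::-1]+[350,150],.13+.012)
    print(len(P),rect(P)); cv2.imwrite("pics/t2.png",cv2.resize(q[:,:,::-1],None,fx=5,fy=5,interpolation=2))
E
```

```text
t 7.5 tcp [ 0.6101 -0.1612  0.1289] ycur -12.7 tilt [-0.001  0.001] j7 -0.2 turn 0.003 shift [ 0.13  0.07 10.39] w 0.0521 gf 63.7 F [ 0.2 -0.4 -0.8]
201 (array([ 0.61491547, -0.14454849]), 73.7440414428711, (101.68374633789062, 47.826560974121094))
```

View pics/t2.png

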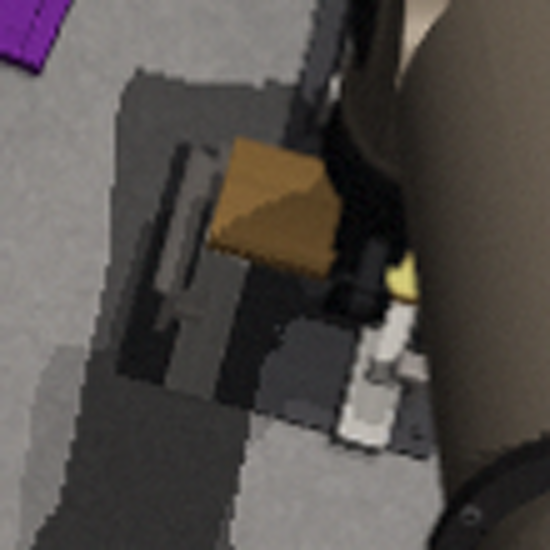

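The crop shows the board's left end at about (224,188), with square yaw, over the magazine. I check that end point.

```bash
python3 - <<'E'
from h import *
P=onplane("top",[[350+238/5-.4,150+138/5-.4],[350+210/5-.4,150+238/5-.4]],.141); print(P.round(4), P[:,:2].mean(0)-.06*np.array([.223,.975]))
E
```

```text
[[ 0.653  -0.1017  0.141 ]
 [ 0.6022 -0.0897  0.141 ]] [ 0.61420061 -0.15421602]
```

```bash
python3 -m crank '[[[0.1,-0.1,2],[0,0,0]],[[0,0,2],[0,0,0]],[[0,0,2],[0,0,0]],[[0,0,2],[0,0,0]],[[0,0,1.2],[0,0,0]]]'
python3 -m crank '[[[0,0,0.8],[0,0,0]],[[0,0,0.3],[0,0,0]],[[0,0,0],[0,0,0]]]'
```

```text
clock: 8.05
tcp_pos: [0.6074, -0.1595, 0.0362]
orientation: [-2.453, -1.96, 0.003]
contact_force: [-0.0, 0.3, -1.4]
grip_width: 0.0521
gripper_force: 63.7
clock: 8.35
tcp_pos: [0.6095, -0.1599, 0.0266]
orientation: [2.455, 1.959, 0.0]
contact_force: [-1.0, 0.2, 0.2]
grip_width: 0.0522
gripper_force: 63.7
```

```bash
python3 -m crank '[[[0,0,0.25],[0,0,0]],[[0,0,0],[0,0,0]]]'
python3 -m crank '[[[0,0,0],[0,0,0]],[[0,0,0],[0,0,0]],[[0,0,0],[0,0,0]],[[0,0,0],[0,0,0]]]' 8.5
python3 -m crank '[[[0,0,-2],[0,0,0]],[[0,0,-3],[0,0,0]],[[0,0,-4],[0,0,0]],[[0,0,-2],[0,0,0]],[[0,0,0],[0,0,0]]]'
python3 - <<'E'
from h import *
go(.3435,-.2847,.12,0)
E
```

```text
clock: 8.55
tcp_pos: [0.6098, -0.16, 0.0243]
orientation: [2.455, 1.959, 0.001]
contact_force: [-0.4, 0.4, -1.1]
grip_width: 0.052
gripper_force: 63.7
clock: 8.95
tcp_pos: [0.6097, -0.16, 0.024]
orientation: [2.456, 1.959, 0.0]
contact_force: [0.1, -0.9, -0.7]
grip_width: 0.0852
gripper_force: 0.0
clock: 9.45
tcp_pos: [0.612, -0.1603, 0.1377]
orientation: [2.452, 1.956, 0.007]
contact_force: [-0.1, 0.4, -1.0]
grip_width: 0.0849
gripper_force: 0.0
t 9.45 tcp [ 0.612  -0.1603  0.1377] ycur -12.8 tilt [ 0.007 -0.001] j7 -0.2 turn -0.224 shift [-12.44 -26.86   1.61] w 0.0849 gf 0.0 F [-0.1  0.4 -1. ]
```

```bash
python3 -m crank '[[[0,0,0],[0,0,-0.12]],[[0,0,0],[0,0,-0.104]],[[-2.1,-4.5,0.2],[0,0,0]],[[-2.1,-4.5,0.2],[0,0,0]],[[-2.1,-4.5,0.2],[0,0,0]]]' >/dev/null
python3 -m crank '[[[-2.1,-4.5,0.2],[0,0,0]],[[-2.1,-4.5,0.2],[0,0,0]],[[-2.0,-4.4,0.2],[0,0,0]],[[0,0,0],[0,0,0]],[[0,0,0],[0,0,0]]]' >/dev/null
python3 - <<'E'
from h import *
go(.3435,-.2847,.004,0)
p,d=optics.grab_frame("top"); print(*board("top",p,*PLY,(410,208),.035)); cv2.imwrite("pics/t3.png",cv2.resize(p[150:250,360:460,::-1],None,fx=5,fy=5,interpolation=2))
E
```

```text
t 10.45 tcp [ 0.3392 -0.2853  0.1213] ycur -0.2 tilt [-0.001  0.   ] j7 0.44 turn -0.003 shift [ 0.06  0.44 11.73] w 0.0849 gf 0.0 F [ 0.7 -0.1 -0.1]
[ 0.61401556 -0.15244691] 76.80033111572266 (120.21665954589844, 55.120662689208984)
```

View pics/t3.png

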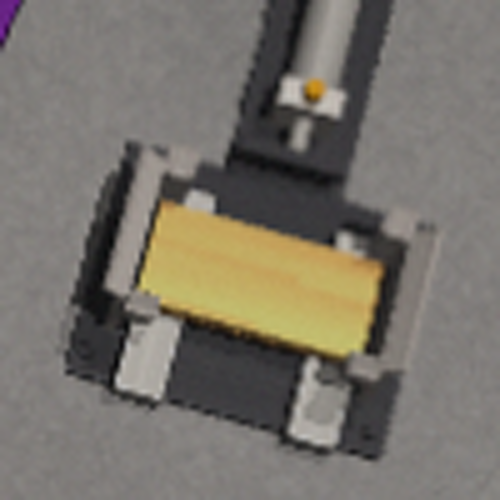

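The deep back is flat on the rails, centred and square at crop (260,275). Next I grasp the low back.

```bash
python3 -m crank '[[[0.1,0.4,3],[0,0,0]],[[0,0,3],[0,0,0]],[[0,0,3],[0,0,0]],[[0,0,2.6],[0,0,0]],[[0,0,0],[0,0,0]]]' >/dev/null
python3 -m crank '[[[0,0,0],[0,0,0]]]'
python3 -m crank '[[[0,0,0],[0,0,0]],[[0,0,0],[0,0,0]],[[0,0,0],[0,0,0]],[[0,0,0],[0,0,0]],[[0,0,0],[0,0,0]]]' 2.5 60
python3 -m crank '[[[0,0,0],[0,0,0]],[[0,0,0],[0,0,0]]]'
```

```text
clock: 11.1
tcp_pos: [0.3456, -0.283, 0.0057]
orientation: [-2.218, -2.223, -0.001]
contact_force: [0.6, 0.0, 0.6]
grip_width: 0.0851
gripper_force: 0.0
clock: 11.6
tcp_pos: [0.3449, -0.2844, 0.0068]
orientation: [2.221, 2.22, -0.0]
contact_force: [-1.4, 1.6, 10.4]
grip_width: 0.0296
gripper_force: 58.9
clock: 11.8
tcp_pos: [0.345, -0.2844, 0.0068]
orientation: [2.221, 2.22, -0.0]
contact_force: [-2.0, 1.7, 11.5]
grip_width: 0.0297
gripper_force: 58.9
```

```bash
python3 -m crank '[[[0,0,-2],[0,0,0]],[[0,0,-3],[0,0,0]],[[0,0,-4],[0,0,0]],[[0,0,-4],[0,0,0.12]],[[0,0,0],[0,0,0.107]]]' >/dev/null
python3 -m crank '[[[0,0,0],[0,0,0]],[[0,0,0],[0,0,0]]]' >/dev/null
python3 - <<'E'
from h import *
go(.6135,-.153,.13,-13)
E
```

```text
t 12.5 tcp [ 0.3439 -0.2837  0.1355] ycur -12.8 tilt [-0.001  0.   ] j7 0.23 turn 0.003 shift [18.8  23.33  0.53] w 0.0298 gf 60.2 F [ 0.5  0.1 -1.6]
```

```bash
python3 -m crank '[[[2.4,3,0],[0,0,0]],[[3.1,3.9,0],[0,0,0]],[[3.1,3.9,0],[0,0,0]],[[3.1,3.9,0],[0,0,0]],[[3.1,3.9,0],[0,0,0]]]' >/dev/null
python3 -m crank '[[[2.5,3,0],[0,0,0]],[[1.5,1.7,0],[0,0,0]],[[0,0,0],[0,0,0]],[[0,0,0],[0,0,0]]]' >/dev/null
python3 - <<'E'
from h import *
go(.6135,-.153,.045,-13)
p,d=optics.grab_frame("top"); cv2.imwrite("pics/t4.png",cv2.resize(p[150:250,360:460,::-1],None,fx=5,fy=5,interpolation=2))
E
```

```text
t 13.4 tcp [ 0.6128 -0.1529  0.134 ] ycur -12.9 tilt [-0.003  0.001] j7 -0.24 turn 0.002 shift [0.  0.1 8.9] w 0.0298 gf 60.1 F [-0.7 -0.7 -0.5]
```

View pics/t4.png

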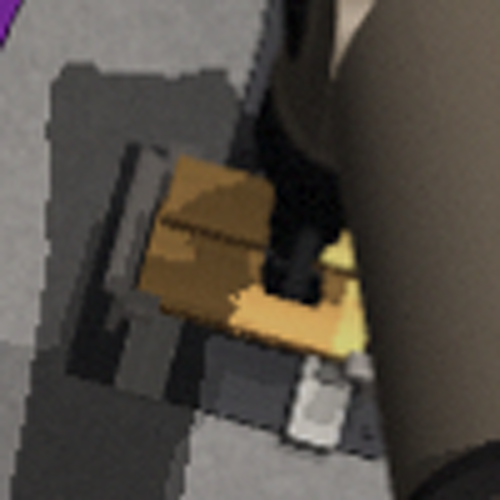

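The held board's left end is at crop (171,185), right over the seated board. I lower it.

```bash
python3 -m crank '[[[0,0,2],[0,0,0]],[[0,0,2.5],[0,0,0]],[[0,0,2.5],[0,0,0]],[[0,0,1.6],[0,0,0]],[[0,0,0.4],[0,0,0]]]' >/dev/null
python3 -m crank '[[[0,0,0],[0,0,0]],[[0,0,0.1],[0,0,0]],[[0,0,0],[0,0,0]]]'
python3 -m crank '[[[0,0,0],[0,0,0]],[[0,0,0],[0,0,0]],[[0,0,0],[0,0,0]],[[0,0,0],[0,0,0]],[[0,0,0],[0,0,0]]]' 8.5
python3 -m crank '[[[0,0,-2],[0,0,0]],[[0,0,-3],[0,0,0]],[[0,0,-4],[0,0,0]],[[0,0,0],[0,0,0]],[[0,0,0],[0,0,0]]]'
python3 - <<'E'
from h import *
go(.4385,.107,.12,-13.8)
E
```

```text
clock: 14.25
tcp_pos: [0.6147, -0.1534, 0.046]
orientation: [2.458, 1.955, 0.002]
contact_force: [-0.1, 0.2, -1.2]
grip_width: 0.03
gripper_force: 60.1
clock: 14.75
tcp_pos: [0.6139, -0.1532, 0.0448]
orientation: [2.459, 1.956, 0.0]
contact_force: [0.9, 0.2, -0.4]
grip_width: 0.0851
gripper_force: 0.0
clock: 15.25
tcp_pos: [0.6145, -0.1534, 0.1359]
orientation: [2.457, 1.954, 0.002]
contact_force: [0.4, -0.5, -1.0]
grip_width: 0.0851
gripper_force: 0.0
t 15.25 tcp [ 0.6145 -0.1534  0.1359] ycur -13.0 tilt [ 0.002 -0.001] j7 -0.24 turn 0.014 shift [ 21.09 -23.3    1.53] w 0.0851 gf 0.0 F [ 0.4 -0.5 -1. ]
```

```bash
python3 -m crank '[[[2.5,-2.9,0.2],[0,0,0.014]],[[3.1,-3.4,0.2],[0,0,0]],[[3.1,-3.4,0.2],[0,0,0]],[[3.1,-3.4,0.2],[0,0,0]],[[3.1,-3.4,0.2],[0,0,0]]]' >/dev/null
python3 -m crank '[[[3.1,-3.4,0.2],[0,0,0]],[[3.1,-3.4,0.2],[0,0,0]],[[0,0,0],[0,0,0]],[[0,0,0],[0,0,0]]]' >/dev/null
python3 - <<'E'
from h import *
go(.4385,.107,.0,-13.8)
p,d=optics.grab_frame("top"); print(*board("top",p,*PLY,(409,204),.05)); cv2.imwrite("pics/t5.png",cv2.resize(p[150:330,230:460,::-1],None,fx=3.4,fy=3.4,interpolation=2))
E
```

```text
t 16.15 tcp [0.4363 0.1074 0.1199] ycur -13.6 tilt [-0.002 -0.001] j7 -0.79 turn 0.003 shift [ 0.03  0.24 11.99] w 0.0847 gf 0.0 F [ 0.6 -0.5  0.3]
[ 0.60962219 -0.15126051] 76.80033111572266 (120.63139343261719, 54.55358123779297)
```

View pics/t5.png

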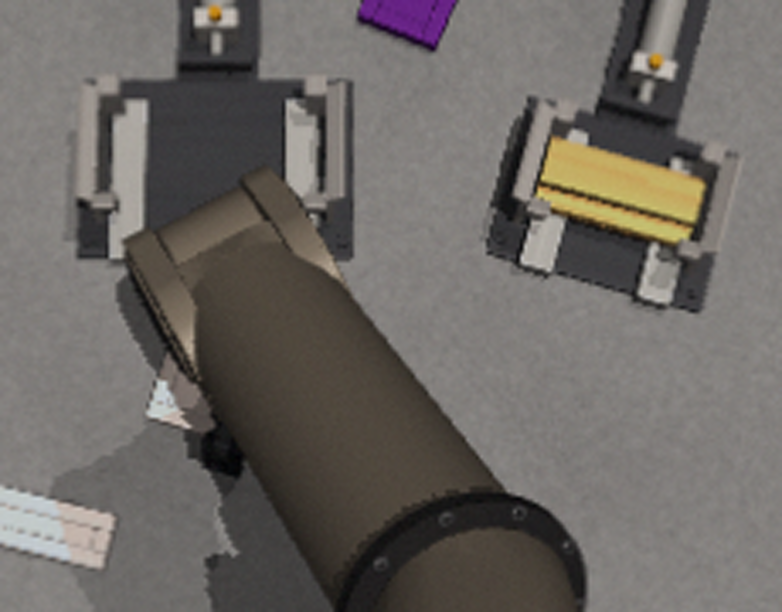

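The low back lies squarely on the deep back at about (620,190). Now I grasp the deep front.

```bash
python3 -m crank '[[[0,0.2,3],[0,0,0]],[[0,0,3],[0,0,0]],[[0,0,3],[0,0,0]],[[0,0,2.9],[0,0,0]],[[0,0,0],[0,0,0]]]' >/dev/null
python3 -m crank '[[[0,0,0],[0,0,0]]]'
python3 -m crank '[[[0,0,0],[0,0,0]],[[0,0,0],[0,0,0]],[[0,0,0],[0,0,0]],[[0,0,0],[0,0,0]],[[0,0,0],[0,0,0]]]' 5.6 60
python3 -m crank '[[[0,0,-2],[0,0,0]],[[0,0,-3],[0,0,0]],[[0,0,-4],[0,0,0]],[[0,0,-4],[0,0,-0.15]],[[0,0,0],[0,0,-0.145]]]'
python3 -m crank '[[[0,0,0],[0,0,0]],[[0,0,0],[0,0,0]]]' >/dev/null
python3 - <<'E'
from h import *
go(.623,.1555,.13,3.1)
E
```

```text
clock: 16.8
tcp_pos: [0.4396, 0.1054, 0.0016]
orientation: [-2.474, -1.936, 0.003]
contact_force: [1.1, 0.2, -0.5]
grip_width: 0.0849
gripper_force: 0.0
clock: 17.3
tcp_pos: [0.4406, 0.1064, 0.0035]
orientation: [2.472, 1.936, 0.003]
contact_force: [-1.9, -0.3, 6.2]
grip_width: 0.0643
gripper_force: 64.8
clock: 17.8
tcp_pos: [0.4431, 0.1076, 0.1378]
orientation: [2.15, 2.281, 0.014]
contact_force: [0.7, 0.6, -1.7]
grip_width: 0.0639
gripper_force: 68.0
t 18.0 tcp [0.4392 0.106  0.132 ] ycur 2.8 tilt [ 0. -0.] j7 -0.52 turn -0.005 shift [ 3.95 18.62  0.2 ] w 0.0641 gf 68.0 F [-0.  -0.8 -1.7]
```

```bash
python3 -m crank '[[[0.8,3,0],[0,0,-0.005]],[[0.8,4,0],[0,0,0]],[[0.8,4,0],[0,0,0]],[[0.8,4,0],[0,0,0]],[[0.8,3.6,0],[0,0,0]]]' >/dev/null
python3 -m crank '[[[0,0,0],[0,0,0]],[[0,0,0],[0,0,0]],[[0,0,0],[0,0,0]]]' >/dev/null
python3 - <<'E'
from h import *
go(.623,.1555,.026,3.1)
p,d=optics.grab_frame("top"); cv2.imwrite("pics/t6.png",cv2.resize(p[140:250,230:350,::-1],None,fx=5,fy=5,interpolation=2))
E
```

```text
t 18.8 tcp [0.6211 0.1569 0.1307] ycur 3.3 tilt [-0.003 -0.001] j7 -0.52 turn 0.004 shift [-0.14  0.22 10.47] w 0.0635 gf 68.0 F [-0.1  0.1 -2.5]
```

View pics/t6.png

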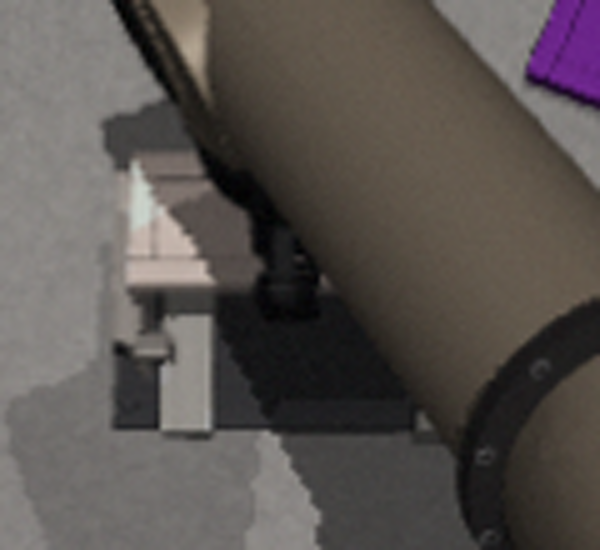

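The deep front's left end is at crop (131,152)–(128,281). I check it against the chamber.

```bash
python3 - <<'E'
from h import *
P=onplane("top",[[230+132/5-.4,140+152/5-.4],[230+128/5-.4,140+281/5-.4]],.145); y=np.array([-np.sin(.054),np.cos(.054)]); print(P.round(4), P[:,:2].mean(0)-.08*y)
E
```

```text
[[0.6511 0.2379 0.145 ]
 [0.5867 0.2344 0.145 ]] [0.62321856 0.15626664]
```

```bash
python3 -m crank '[[[-0.1,0,2],[0,0,0]],[[0,0,2],[0,0,0]],[[0,0,2],[0,0,0]],[[0,0,2],[0,0,0]],[[0,0,1.4],[0,0,0]]]' >/dev/null
python3 -m crank '[[[0,0,0.7],[0,0,0]],[[0,0,0.3],[0,0,0]],[[0,0,0],[0,0,0]],[[0,0,0],[0,0,0]]]'
```

```text
clock: 19.75
tcp_pos: [0.6235, 0.1565, 0.0287]
orientation: [2.155, 2.285, 0.002]
contact_force: [0.5, 0.2, -1.4]
grip_width: 0.0638
gripper_force: 68.0
```

```bash
python3 -m crank '[[[0,0,0.3],[0,0,0]],[[0,0,0.1],[0,0,0]],[[0,0,0],[0,0,0]]]'
python3 -m crank '[[[0,0,0],[0,0,0]],[[0,0,0],[0,0,0]],[[0,0,0],[0,0,0]],[[0,0,0],[0,0,0]]]' 8.5
python3 -m crank '[[[0,0,-2],[0,0,0]],[[0,0,-3],[0,0,0]],[[0,0,-4],[0,0,0]],[[0,0,-2],[0,0,0.12]],[[0,0,0],[0,0,0.117]]]'
python3 -m crank '[[[0,0,0],[0,0,0]]]' >/dev/null
python3 - <<'E'
from h import *
go(.3447,.2918,.12,-10.5)
E
```

```text
clock: 20.05
tcp_pos: [0.6229, 0.1562, 0.0238]
orientation: [2.155, 2.286, -0.0]
contact_force: [0.6, 0.4, -0.4]
grip_width: 0.0641
gripper_force: 68.0
clock: 20.45
tcp_pos: [0.6231, 0.1563, 0.024]
orientation: [2.155, 2.286, 0.0]
contact_force: [0.6, -0.9, 0.2]
grip_width: 0.085
gripper_force: 0.0
clock: 20.95
tcp_pos: [0.6252, 0.1572, 0.138]
orientation: [2.413, 2.008, 0.01]
contact_force: [-0.5, 1.1, 0.4]
grip_width: 0.0849
gripper_force: 0.0
t 21.05 tcp [0.6233 0.1564 0.1349] ycur -10.3 tilt [0.002 0.   ] j7 -0.73 turn 0.004 shift [  8.23 -29.87   1.44] w 0.0853 gf 0.0 F [0.  0.  0.3]
```

```bash
python3 -m crank '[[[1.1,-4,0.2],[0,0,0.004]],[[1.2,-4.3,0.2],[0,0,0]],[[1.2,-4.3,0.2],[0,0,0]],[[1.2,-4.3,0.2],[0,0,0]],[[1.2,-4.3,0.2],[0,0,0]]]' >/dev/null
python3 -m crank '[[[1.2,-4.3,0.2],[0,0,0]],[[1.1,-4.3,0.2],[0,0,0]],[[0,0,0],[0,0,0]],[[0,0,0],[0,0,0]],[[0,0,0],[0,0,0]]]' >/dev/null
python3 - <<'E'
from h import *
go(.3447,.2918,.004,-10.5)
p,d=optics.grab_frame("top"); print(*board("top",p,*WH,(292,194),.038)); cv2.imwrite("pics/t7.png",cv2.resize(p[130:340,200:400,::-1],None,fx=2.8,fy=2.8,interpolation=2))
E
```

```text
t 22.05 tcp [0.3455 0.2901 0.1196] ycur -10.4 tilt [ 0. -0.] j7 -1.23 turn 0.001 shift [ 0.16 -0.11 11.56] w 0.0849 gf 0.0 F [ 0.3 -0.1  0.5]
[0.60484546 0.15558263] -86.70904064178467 (156.2733917236328, 119.35282897949219)
```

View pics/t7.png

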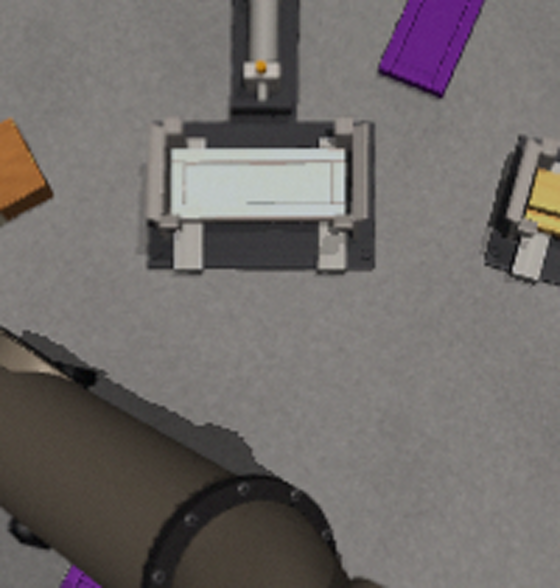

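The deep front is seated squarely at crop (258,183). Next is the low front.

```bash
python3 -m crank '[[[0.1,-0.1,3],[0,0,0]],[[0,0,3],[0,0,0]],[[0,0,3],[0,0,0]],[[0,0,2.5],[0,0,0]],[[0,0,0],[0,0,0]]]' >/dev/null
python3 -m crank '[[[0,0,0],[0,0,0]]]'
python3 -m crank '[[[0,0,0],[0,0,0]],[[0,0,0],[0,0,0]],[[0,0,0],[0,0,0]],[[0,0,0],[0,0,0]],[[0,0,0],[0,0,0]]]' 3.4 60
python3 -m crank '[[[0,0,0],[0,0,0]]]'
python3 -m crank '[[[0,0,-2],[0,0,0]],[[0,0,-3],[0,0,0]],[[0,0,-4],[0,0,0]],[[0,0,-4],[0,0,-0.12]],[[0,0,0],[0,0,-0.117]]]' >/dev/null
python3 -m crank '[[[0,0,0],[0,0,0]],[[0,0,0],[0,0,0]]]' >/dev/null
python3 - <<'E'
from h import *
go(.6225,.1555,.135,3.1)
E
```

```text
clock: 22.7
tcp_pos: [0.3444, 0.2914, 0.0048]
orientation: [2.415, 2.009, -0.001]
contact_force: [0.1, 0.4, -0.2]
grip_width: 0.085
gripper_force: 0.0
clock: 23.2
tcp_pos: [0.3445, 0.2923, 0.006]
orientation: [2.414, 2.01, 0.003]
contact_force: [-1.2, -1.3, 10.6]
grip_width: 0.0408
gripper_force: 60.0
clock: 23.3
tcp_pos: [0.3445, 0.2923, 0.006]
orientation: [2.414, 2.01, 0.003]
contact_force: [-0.3, -1.4, 10.7]
grip_width: 0.0406
gripper_force: 60.0
t 24.0 tcp [0.3435 0.2912 0.1345] ycur 3.0 tilt [-0.    -0.001] j7 -1.01 turn -0.003 shift [-15.05  27.12  -0.05] w 0.04 gf 61.9 F [-0.8 -1.3 -0.9]
```

```bash
python3 -m crank '[[[-1.8,3.2,0],[0,0,0]],[[-2.3,4.2,0],[0,0,0]],[[-2.3,4.2,0],[0,0,0]],[[-2.3,4.2,0],[0,0,0]],[[-2.3,4.2,0],[0,0,0]]]' >/dev/null
python3 -m crank '[[[-2.3,4.1,0],[0,0,0]],[[-1.7,3,0],[0,0,0]],[[0,0,0],[0,0,0]],[[0,0,0],[0,0,0]],[[0,0,0],[0,0,0]]]' >/dev/null
python3 - <<'E'
from h import *
go(.6225,.1555,.045,3.1)
p,d=optics.grab_frame("top"); cv2.imwrite("pics/t8.png",cv2.resize(p[140:250,230:350,::-1],None,fx=5,fy=5,interpolation=2))
E
```

```text
t 25.0 tcp [0.6209 0.1581 0.1337] ycur 3.2 tilt [-0.003 -0.   ] j7 -0.52 turn 0.002 shift [-0.27  0.17  8.87] w 0.0404 gf 61.8 F [ 0.3  0.4 -0.7]
```

View pics/t8.png

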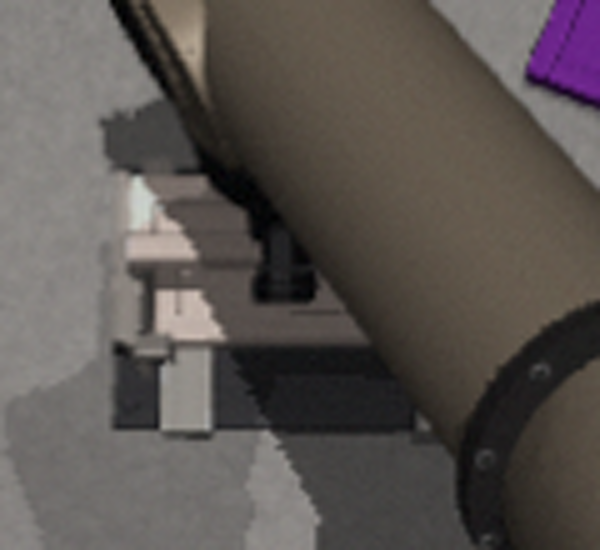

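The low front's left end is at crop (127,215), about 2 mm too far in +y. I correct that and lower it.

```bash
python3 -m crank '[[[-0.25,0.1,2],[0,0,0]],[[0,0,2.5],[0,0,0]],[[0,0,2],[0,0,0]],[[0,0,1.7],[0,0,0]],[[0,0,0.5],[0,0,0]]]' >/dev/null
python3 -m crank '[[[0,0,0],[0,0,0]],[[0,0,0.1],[0,0,0]],[[0,0,0],[0,0,0]]]'
python3 - <<'E'
from h import *
go(.6225,.156,.0445,3.1)
E
```

```text
clock: 25.85
tcp_pos: [0.6244, 0.1549, 0.0478]
orientation: [2.159, 2.281, 0.002]
contact_force: [-0.1, 0.3, -0.1]
grip_width: 0.04
gripper_force: 61.9
t 25.85 tcp [0.6244 0.1549 0.0478] ycur 3.1 tilt [0.002 0.001] j7 -0.57 turn 0.001 shift [ 0.12 -0.19  0.33] w 0.04 gf 61.9 F [-0.1  0.3 -0.1]
```

```bash
python3 -m crank '[[[0.1,-0.1,0.25],[0,0,0]],[[0,0,0],[0,0,0]],[[0,0,0],[0,0,0]]]'
python3 -m crank '[[[0,0,0],[0,0,0]],[[0,0,0],[0,0,0]],[[0,0,0],[0,0,0]],[[0,0,0],[0,0,0]],[[0,0,0],[0,0,0]]]' 8.5
python3 -m crank '[[[0,0,-2],[0,0,0]],[[0,0,-3],[0,0,0]],[[0,0,-4],[0,0,0]],[[0,0,-2],[0,0,0]],[[0,-4,0],[0,0,0]]]' >/dev/null
python3 -m crank '[[[-4,-4,0],[0,0,0]],[[-4,-4,0],[0,0,0]],[[-4,-4,0],[0,0,0]],[[-4,-4,0],[0,0,0]],[[0,0,0],[0,0,0]]]'
python3 - <<'E'
from h import *
n="top"; p,d=optics.grab_frame(n); cv2.imwrite("pics/t9.png",cv2.resize(p[140:250,230:460,::-1],None,fx=3.4,fy=3.4,interpolation=2))
p,d=optics.grab_frame("scene"); cv2.imwrite("pics/s9.png",cv2.resize(p[190:370,260:480,::-1],None,fx=3.4,fy=3.3,interpolation=2))
E
```

```text
clock: 26.15
tcp_pos: [0.6227, 0.1555, 0.0444]
orientation: [2.159, 2.282, 0.0]
contact_force: [-0.5, -0.4, -1.2]
grip_width: 0.0403
gripper_force: 61.9
clock: 26.65
tcp_pos: [0.6228, 0.1555, 0.0443]
orientation: [2.16, 2.282, 0.0]
contact_force: [-0.5, -0.4, 0.9]
grip_width: 0.0846
gripper_force: 0.0
clock: 27.65
tcp_pos: [0.4441, -0.0014, 0.1534]
orientation: [-2.167, -2.274, 0.01]
contact_force: [0.1, -0.3, -0.0]
grip_width: 0.0852
gripper_force: 0.0
```

View pics/t9.png

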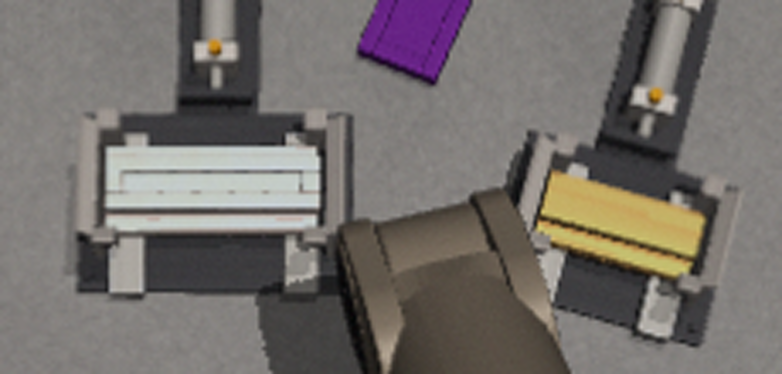

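View pics/s9.png

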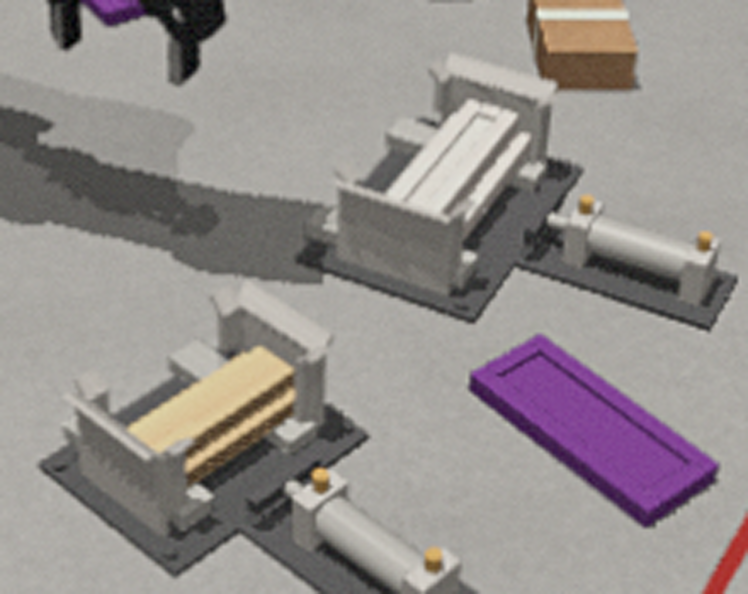

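Both views show each narrower board flat and square on the broader one: fronts at top-view crop (213,185), backs at (620,225). The robot is clear of everything, so I hand in.

```bash
python3 -c "
from bench import r
print(r.hand_in())"
```

```text
the job is handed in; nothing more can be done
None
```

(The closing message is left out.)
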